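# Put the comb tray away in the grooming case with the locking lid stay

### The arm

A 6-joint arm with a two-finger parallel gripper is mounted at the origin on the work surface. World frame = base frame: x ahead of the robot, y to its left, z up, the work surface at z = 0. Lengths are in m, angles in rad, forces in N, time in s.
With the tool pointing down it reaches from about 0.3 to 0.85 m from the base axis. Payload 5.4 kg.
Tool frame: the origin (TCP) lies at the very end of the fingers, on their centre line; the grasp point (between the pads) lies 19 mm behind it; z points along the fingers, y is the line along which they close (so a half turn about z gives the same grasp; the last joint's range is limited). The gripper opens to 85 mm and grips with 20 to 120 N. Pads are 22 mm wide; open, the fingers measure 114 mm over their backs; the gripper's body (76 mm by 85 mm) begins 54 mm behind the grasp point. The pads swing forward as they close: fully open they stand 13 mm farther back than shut.
Start: joints at [0.961, 0.158, 1.597, -0, 1.386, -0.21], TCP at [0.224, 0.53, 0.231] pointing down, gripper open.
Joint ranges: [-2.91, 2.91], [-0.94, 2.29], [0.18, 2.7], [-1.29, 4.43], [0.17, 2.64], [-3, 3]. Speed limits (rad/s): [2.57, 2.57, 3.14, 3.14, 3.14, 3.14].

### API

Orientations are given as a unit quaternion [x, y, z, w].
In Python, from station import get_state, vision, bot gives the robot as it stands.
- The arm moves only by the shell command python3 -m crank 'ROWS' [FORCE]. ROWS is JSON, a list of rows, each a list of 5 numbers: the shift along the world's x, y, z in cm, then the turn about the world's z in rad, then the opening, from 0 (shut) to 1 (fully open). In form: [[tx, ty, tz, twist, hand], ...]. A call has exactly 10 rows; each row is the pose to reach, as a shift and turn from the pose commanded when the call began; what a row does not reach only later rows make up. A row lasts 1/8 s, in which the tool goes at most 62.5 mm and 10.7 degrees, less where a joint would pass 70% of its speed; a pose out of reach is approached as far as the arm can. A call with a gripper value outside its range is refused whole. The fingers move at their own pace and stop on an object; FORCE is the grip in N (left out, the last holds). Time passes only in rows, so rows that repeat a pose let the fingers close, or fill a call up. It gives the time, the measured TCP pose, the force, the opening and the grip force at its end, in the units of the state.
- get_state(): the state, without advancing time (a new reading comes with each control period).
- vision.grab_frame(name): name is "side" or "top" or "wrist"; returns the picture (400x640x3 uint8, red, green, blue); there is no depth.
- vision.camera_model(name): a dict with "vfov" (degrees; the focal length in pixels is half the picture's height over the tangent of half this angle, whatever the lens; pixels are square), "cx", "cy" (the principal point, pixels), "view" (4x4, takes a point from world to camera coordinates); the wrist camera has in their place "T_tool_cam" (4x4, takes a point from camera to tool coordinates, whose origin is the TCP and whose axes are the flange's). Camera axes: x right, y up, looking along -z (the intrinsics and any distortion apply to the point x, -y, -z); pixel columns grow to the right and rows downward; lengths in m; the calibration is good to about 2 mm. The wrist camera is an equidistant fisheye: a pixel r from the principal point sees the ray r / f radians off the axis. A picture is of the moment at which its call begins: read the wrist's pose just before it. camera_model takes no time and is no camera call.
- bot.close_job(): hands the job in; it is judged then, once.
The state is a dict: "time": time; "q": joint angles; "qd": joint speeds; "effort": joint torques, N m; "tool_pos": TCP position; "ee_rot": TCP orientation; "contact_force": force on the tool from outside, world axes, zero at the start; "wrist_torque": the same for the moment, N m; "grip_width": finger opening in m; "finger_force": force on a finger pad.
Only numpy, scipy, OpenCV 4.12 (cv2) and the standard library are available. Lean on these libraries where they do the work, as an engineer would, in place of code of your own. Each camera call takes 0.05 s, during which the arm holds its last target. There are 200 camera calls.

### The job

Put the loose aluminium comb tray away in the walnut case: raise the case's lid and push the knee of its folding side stay over until the stay is locked straight and holds the lid up by itself. Lower the tray, without dropping it, so that its four corner lugs drop fully into the sockets of the lower tray inside, then break the stay's knee and lower the lid gently until it is fully shut, keeping the tray upright and leaving the other things on the table undisturbed.

Things in the scene. Friction and masses are not known exactly. Their poses are not given: they have to be found in the camera images.
- hinge (a point): Middle of the lid's hinge line, on the far top edge of the case: a fixed walnut box 150 deep x 200 wide x 100 mm high, walls 6 mm. Axes are the case's: x to its back (the hinge side), y to its left along the hinge line, z up. The line is 100 mm above the table. Lid: walnut panel 150 x 200 x 10 mm on the rim; stiff hinge, so it stays at any angle where it is left.
- lid_bar (a point): Centre of the lid's handle, a round steel bar 12 mm thick and 112 mm long, parallel to the hinge, held by two end arms (96 mm apart) in front of the lid's front edge; 32 mm clear gap between edge and bar. 188 mm from the hinge line, and 5 mm above it with the lid shut; swings about the hinge. About 3 N raises it. Axes turn with the lid.
- lid (a joint): Lid angle in rad: 0 shut, grows as it is raised; 1.50 when the stay is exactly straight (it can go no higher), 1.48 when the stay is locked.
- knob (a point): Centre of the knee's grip: round walnut peg 14 mm thick, 60 mm long, parallel to the hinge, sticking out left of the case (+y), centre 55 mm outside the wall. It is fixed to the stay's lower link and circles stay_foot at 89 mm. Angle of the line stay_foot-knob above the case's +x: -0.01 rad lid shut, 0.91 stay straight, 1.02 locked at its stop.
- stay_foot (a point): Fixed pivot of the stay's lower link, given in the plane of the knob's centre: 110 mm in front of the hinge line, 50 mm below it, 155 mm left of the case's middle. Axes as the case's. Two flat aluminium links, 14 mm wide, lie beside the left wall: the lower from this pivot to the knee, the upper (89 mm) from the knee to the lid's left edge.
- knee (a joint): Angle of the stay's knee in rad: 0 folded (lid shut), 2.47 straight, 2.67 over centre against its stop; locked above 2.55. Pulling the knob to the front and up straightens and locks it; pushing the knob to the back and down breaks it and, carried on, brings the lid all the way down (about 6 N at the knob).
- tray_mid (a point): Centre of the loose aluminium comb tray, 36 mm above its underside. 104 (x) x 150 (y) x 72 mm high, 0.3 kg. It stands on four square lugs, 12 mm wide and long, at x +-40, y +-63 mm. Walls end 36 mm above the underside. Carrying bar over the middle: 74 mm long (x), 12 wide (y), 10 high, centre 31 mm above this point, posts at x +-34. z up. Same either way round.
- nest (a point): Where tray_mid comes when the tray is seated on the fixed pale wooden lower tray in the case: middle of the case, 58 mm above the table, axes as the case's. Sockets 16.5 mm square, over 18 mm deep, at x +-40, y +-63 mm, mouths 34 mm above the table, chamfered 2 mm. With lugs not in the sockets the tray stands 12 mm too high and the lid will not shut.
- cup: Bystander: empty white ceramic cup, 80 mm wide, 85 mm high, standing on a white turntable (230 mm across, 24 mm high); origin at the centre of its underside.
- rake: Bystander: steel rake lying flat, 185 mm long, head 64 mm wide; origin at the centre of its underside.
- brush: Bystander: lavender plastic brush lying flat, 185 mm long, 29 mm high; origin at the centre of its underside.
- tin: Bystander: closed round aluminium tin, 72 mm wide, 42 mm high; origin at the centre of its underside.
- jar: Bystander: amber jar with an aluminium cap, 60 mm wide, 75 mm high; origin at the centre of its underside.
- comb: Bystander: small walnut comb lying flat, 110 mm long, 8 mm thick; origin at the centre of its underside.
Things that resemble listed ones, but are neither listed nor needed, are in the scene too. What is shaped like the part that bears tray_mid but red or turquoise is not meant.

How it is judged:
On the way, in this order (a step that is already met when the one before it is completed fails the run):
1. the lid is up and the stay locked straight, holding by itself with the fingers off it (value of joint knee above 2.55 rad and contact force between the fingers and case below 0.3 N), for 0.3 s.
2. the tray is seated with its lugs in the sockets and let go, the stay still locked (horizontal distance between tray_mid and nest below 0.006 m and z of tray_mid in the frame of nest below 0.004 m and angle between the x axis of tray_mid and the x axis of nest, either way round below 0.1 rad and angle between tray_mid's own z axis and vertical below 0.06 rad and contact force between the fingers and tray below 0.3 N and value of joint knee above 2.55 rad), for 0.2 s.
At the end, for the whole second after the job is handed in: The lid is shut (under 0.04 rad) with the stay folded (knee under 0.3 rad), and the tray is seated on the lower tray inside: centre within 6 mm of the nest sideways, not more than 4 mm high, turned less than 0.10 rad from the case (either way round), tilted less than 0.06 rad, at rest (value of joint lid below 0.04 rad and value of joint knee below 0.3 rad and horizontal distance between tray_mid and nest below 0.006 m and z of tray_mid in the frame of nest below 0.004 m and angle between the x axis of tray_mid and the x axis of nest, either way round below 0.1 rad and angle between tray_mid's own z axis and vertical below 0.06 rad and linear speed of tray below 0.03 m/s); the robot touches nothing.
It fails at once if the lid is slammed (falls or is driven faster than 3 rad/s) (velocity of joint lid below -3 rad/s).
It fails at once if the tray is tipped by more than 0.6 rad (angle between tray_mid's own z axis and vertical above 0.6 rad).
It fails at once if the tray is dropped (falls faster than 0.6 m/s out of the fingers) (contact force between the fingers and tray below 0.1 N and linear speed of tray above 0.6 m/s).
It fails at once if a bystander (cup, rake, brush, tin, jar, comb) is moved more than 30 mm (distance of any of cup, rake, brush, tin, jar, comb from where it was at the start of the episode above 0.03 m).
It also fails if it takes over 72 s, if anything falls off the work surface, if the arm or the gripper's body presses on something with over 40 N, if the wrist force passes 120 N, or if a joint passes its speed limit or range.

## Working session

There is one attempt and no reset: what is moved stays moved. The work goes in short steps, Python scripts to look and compute and a shell command to move; the robot and the scene stay as the last step left them, time stands still between calls to the robot, and variables do not carry over. Pictures are saved under pics/ and viewed, at most 10 in all, crops included, and the job is handed in when it is done.

```bash
ls; mkdir -p pics
cat > h.py <<'E'
import numpy as np, cv2
from station import get_state, vision, bot
def ray(name,u,v):
    m=vision.camera_model(name); f=200/np.tan(np.radians(m["vfov"])/2)
    V=np.linalg.inv(np.array(m["view"]))
    d=np.array([(u-m["cx"])/f,-(v-m["cy"])/f,-1.0]); return V[:3,3],V[:3,:3]@d
def onplane(name,u,v,z):
    o,d=ray(name,u,v); return o+d*(z-o[2])/d[2]
def proj(name,p):
    m=vision.camera_model(name); f=200/np.tan(np.radians(m["vfov"])/2)
    c=np.array(m["view"])@np.append(p,1); return m["cx"]+f*c[0]/-c[2], m["cy"]-f*c[1]/-c[2]
def save(name,fn):
    im=vision.grab_frame(name); cv2.imwrite(fn,im[:,:,::-1]); return im
E
python3 - <<'E'
from h import *
a=save("top","pics/top0.png"); b=save("side","pics/side0.png")
for n in("top","side","wrist"):print(n,{k:np.round(v,3).tolist() if not isinstance(v,str) else v for k,v in vision.camera_model(n).items()})
s=get_state();print(s)
E
```

```text
pics
top {'vfov': 57.249, 'cx': 317.895, 'cy': 195.797, 'view': [[0.008, -1.0, 0.004, -0.068], [0.995, 0.008, 0.104, -0.509], [-0.104, 0.003, 0.995, -0.991], [0.0, 0.0, 0.0, 1.0]]}
side {'vfov': 57.158, 'cx': 322.252, 'cy': 197.512, 'view': [[0.808, -0.589, -0.017, -0.427], [0.472, 0.629, 0.618, -0.246], [-0.354, -0.507, 0.786, -1.004], [0.0, 0.0, 0.0, 1.0]]}
wrist {'vfov': 65.706, 'cx': 315.766, 'cy': 199.156, 'T_tool_cam': [[0.0, 0.954, 0.3, 0.077], [1.0, -0.0, -0.001, 0.0], [-0.001, 0.3, -0.954, -0.143], [0.0, 0.0, 0.0, 1.0]]}
{'time': 0.1, 'q': array([ 9.60908879e-01,  1.59011036e-01,  1.59811307e+00, -2.01726020e-05,
        1.38621325e+00, -2.10083270e-01]), 'qd': array([-1.04617009e-03, -1.42691479e-03, -2.37493892e-03, -2.60653292e-04,
       -7.06714223e-06, -5.11623215e-05]), 'effort': array([-7.82236093e-04, -3.96984601e+01, -3.32341647e+01, -4.12292611e-04,
        4.15431263e-03,  1.44431181e-05]), 'tool_pos': array([0.22350629, 0.52918639, 0.23039793]), 'ee_rot': array([ 1.98571472e-01,  9.80086021e-01, -8.04007124e-04, -3.38623456e-04]), 'contact_force': array([ 0.33812204,  0.71191903, -0.35573713]), 'wrist_torque': array([ 0.00830932, -0.00257461, -0.00024005]), 'finger_force': 0.0, 'grip_width': 0.08530503003549574}
```

View pics/top0.png

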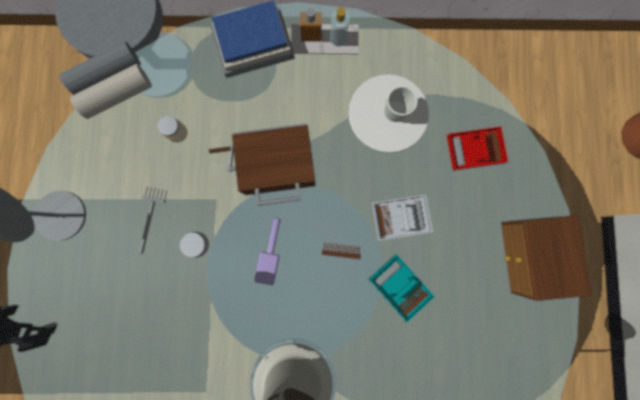

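View pics/side0.png

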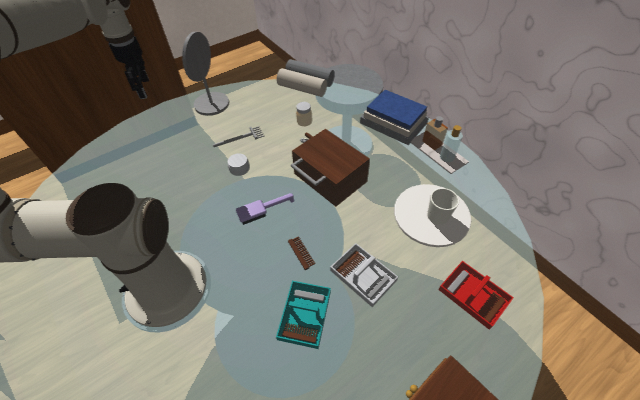

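The top view shows the case at about (275,160) with its handle bar at (278,195) and the knob at (219,150). There are three comb trays: red (477,148), turquoise (401,287) and aluminium-grey (402,217). The grey one fits "aluminium", because red and turquoise are excluded. The box at (545,258) has brass knobs and no handle bar, so it isn't the case. I'll confirm this in an enlarged crop.

Run:
```python
from h import *
im=cv2.imread("pics/top0.png")
c=cv2.resize(im[115:250,200:440],None,fx=3.3,fy=3.3,interpolation=cv2.INTER_CUBIC); cv2.imwrite("pics/crop1.png",c)
hsv=cv2.cvtColor(im,cv2.COLOR_BGR2HSV)
m=((hsv[...,2]<130)&(hsv[...,1]>90)&((hsv[...,0]<15)|(hsv[...,0]>170))).astype(np.uint8)
n,l,s,ct=cv2.connectedComponentsWithStats(m)
for i in range(1,n):
    if s[i,4]>30: print(s[i],ct[i].round(1))
i=[i for i in range(1,n) if l[160,275]==i][0]
mm=cv2.morphologyEx((l==i).astype(np.uint8),cv2.MORPH_OPEN,np.ones((9,9)))
b=cv2.boxPoints(cv2.minAreaRect(np.argwhere(mm)[:,::-1].astype(np.float32)))
print(b); 
for p in b: print(onplane("top",*p,0.11).round(4))
```

```text
[178  17  21   6  38] [187.2  19.2]
[303  25  18  15  63] [314.7  30.4]
[301  31   9   9  40] [304.5  35.6]
[622 113  18  46 609] [632.  135.3]
[ 233  126   81   67 4354] [272.9 158.8]
[450 127  57  43 682] [483.2 144.6]
[210 148  19   4  46] [218.9 149.5]
[377 207   8  28  88] [380.6 220.5]
[ 502  214   90   86 4872] [554.2 257.8]
[509 243  15  13  54] [514.4 248.3]
[323 251  37   7 120] [341.1 253.9]
[403 293  23  22 107] [414.3 303.2]
[[231.57051 134.84995]
 [306.77036 125.20895]
 [314.1895  183.07828]
 [238.98965 192.71927]]
[0.658  0.1614 0.11  ]
[ 0.6855 -0.0331  0.11  ]
[ 0.5338 -0.0538  0.11  ]
[0.5074 0.1376 0.11  ]
```

View pics/crop1.png

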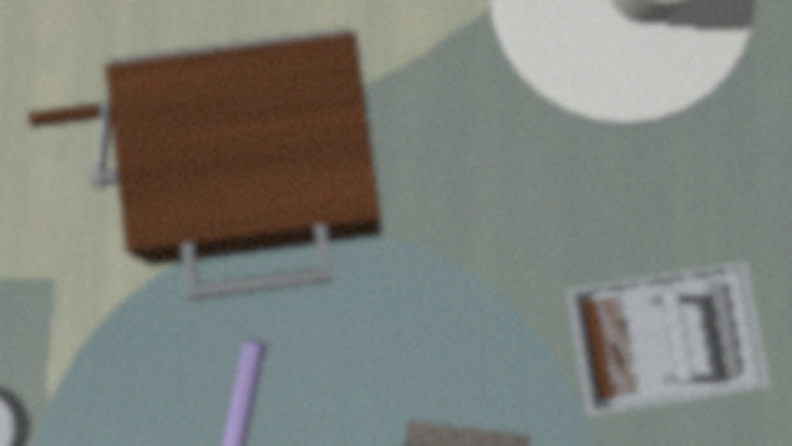

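The crop confirms the grey tray: aluminium walls, with corners at crop (568,290), (748,263), (770,385), (590,413). The lid, the bar from (190,293) to (327,277), and the peg at (30..100,115) are all clear. Next I'll compute the positions.

Run:
```python
from h import *
P=lambda x,y,z:onplane("top",x/3.3+200-.35,y/3.3+115-.35,z)
L=[P(107,66,.11),P(355,33,.11),P(380,220,.11),P(126,248,.11)]
for p in L: print("lid",p.round(4))
ang=lambda a,b:np.arctan2(*( (b-a)[:2]*[-1,1])) # yaw from y-axis dir
print("yaw",ang(L[1],L[0]),ang(L[2],L[3]))
print("c",np.mean(L,0), "widths",[np.linalg.norm(L[i]-L[(i+1)%4]).round(3) for i in range(4)])
b0,b1=P(190,293,.105),P(327,277,.105);print("bar",b0,b1,(b0+b1)/2,ang(b1,b0),np.linalg.norm(b0-b1))
yaw=(ang(L[1],L[0])+ang(L[2],L[3]))/2
ex=np.array([np.cos(yaw),np.sin(yaw),0]);ey=np.array([-ex[1],ex[0],0])
h=np.mean(L,0)+.075*ex;h[2]=.1
print("hinge",h,"from bar",(b0+b1)/2+.188*ex)
k=h-.021*ex+.155*ey-[0,0,.051];print("knob pred",k,proj("top",k),"seen mid",(65/3.3+200,114/3.3+115))
T=[P(568,290,.036),P(748,263,.036),P(770,385,.036),P(590,413,.036)]
print("tray",np.mean(T,0),ang(T[1],T[0]),ang(T[2],T[3]),[np.linalg.norm(T[i]-T[(i+1)%4]).round(3) for i in range(4)])
t=np.mean(T,0);t[2]=.067;u=proj("top",t);print("bar mid at crop",(u[0]-200)*3.3,(u[1]-115)*3.3)
```

```text
lid [0.6586 0.1601 0.11  ]
lid [ 0.687  -0.0343  0.11  ]
lid [ 0.5384 -0.0553  0.11  ]
lid [0.5148 0.1408 0.11  ]
yaw 0.1449742940812561 0.11937158315559936
c [0.59968478 0.05282192 0.11      ] widths [np.float64(0.196), np.float64(0.15), np.float64(0.198), np.float64(0.145)]
bar [0.48076332 0.09130865 0.105     ] [ 0.49408962 -0.01456521  0.105     ] [0.48742647 0.03837172 0.105     ] 0.12521117208198904 0.10670925868264995
hinge [0.67403062 0.06270605 0.1       ] from bar [0.67378671 0.06314795 0.105     ]
knob pred [0.63278657 0.21358656 0.049     ] (np.float64(217.3699680617308), np.float64(149.6325536693125)) seen mid (219.6969696969697, 149.54545454545456)
tray [ 0.45273292 -0.29559578  0.036     ] 0.15724080392674036 0.16059190868239717 [np.float64(0.152), np.float64(0.103), np.float64(0.151), np.float64(0.103)]
bar mid at crop 676.9302061260227 334.46876588319157
```

```bash
python3 -m crank '[[3,-5,0,-0.1,0.35],[6,-10,0,-0.25,0.35],[9,-15,0,-0.4,0.35],[12,-21,0,-0.55,0.35],[15,-27,0,-0.7,0.35],[18,-33,0,-0.85,0.35],[21,-39,0,-1.0,0.35],[24,-45,0,-1.04,0.35],[26.5,-49,0,-1.04,0.35],[26.5,-49,-3,-1.04,0.35]]' 30
python3 - <<'E'
from h import *
s=get_state();print(s["tool_pos"],s["ee_rot"],s["grip_width"],s["contact_force"])
save("wrist","pics/w1.png")
E
```

```text
time: 1.35
tool_pos: [0.4919, 0.0358, 0.203]
ee_rot: [0.661, 0.75, 0.001, 0.003]
contact_force: [0.2, 0.6, -1.2]
grip_width: 0.0295
finger_force: 0.0
[0.49190675 0.03582231 0.20304248] [0.66118966 0.7502131  0.00123615 0.00264728] 0.029452326431362228 [ 0.20315707  0.57899412 -1.15407002]
```

View pics/w1.png

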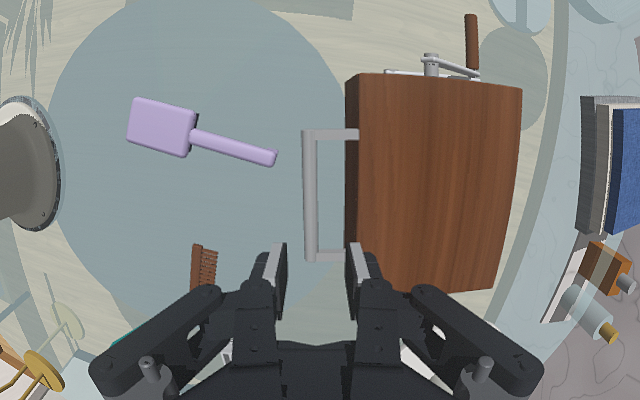

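The wrist view shows the bar from (309,133) to (310,260) ahead of the fingers. I'll check that point by casting a ray.

```bash
cat >> h.py <<'E'
from scipy.spatial.transform import Rotation as R
def wray(s,u,v):
    m=vision.camera_model("wrist"); f=200/np.tan(np.radians(m["vfov"])/2)
    x,y=u-m["cx"],v-m["cy"]; r=np.hypot(x,y)+1e-9; t=r/f
    d=np.array([np.sin(t)*x/r,-np.sin(t)*y/r,-np.cos(t)])
    T=np.array(m["T_tool_cam"]); Rt=R.from_quat(s["ee_rot"]).as_matrix()
    return np.array(s["tool_pos"])+Rt@T[:3,3], Rt@(T[:3,:3]@d)
def wplane(s,u,v,z):
    o,d=wray(s,u,v); return o+d*(z-o[2])/d[2]
def wproj(s,p):
    m=vision.camera_model("wrist"); f=200/np.tan(np.radians(m["vfov"])/2)
    T=np.array(m["T_tool_cam"]); Rt=R.from_quat(s["ee_rot"]).as_matrix()
    c=T[:3,:3].T@(Rt.T@(np.array(p)-s["tool_pos"])-T[:3,3]); t=np.arctan2(np.hypot(c[0],c[1]),-c[2]); r=np.hypot(c[0],c[1])
    return m["cx"]+f*t*c[0]/r, m["cy"]-f*t*c[1]/r
E
python3 - <<'E'
from h import *
s=get_state()
a,b=wplane(s,309,131,.105),wplane(s,310.5,257,.105);print(a,b,(a+b)/2,np.linalg.norm(a-b))
for p in [(345,75),(357,75),(520,88),(346,292)]: print(p,wplane(s,*p,.11))
print("peg",wplane(s,471,14,.056),wplane(s,473,70,.056))
E
```

```text
[0.47492037 0.09352243 0.105     ] [ 0.4889368  -0.01116683  0.105     ] [0.48192859 0.0411778  0.105     ] 0.1056233973504524
(345, 75) [0.49571486 0.13884106 0.11      ]
(357, 75) [0.50441446 0.14022025 0.11      ]
(520, 88) [0.64521302 0.1620047  0.11      ]
(346, 292) [ 0.52431412 -0.04009513  0.11      ]
peg [0.61547688 0.23394911 0.056     ] [0.62378463 0.17601539 0.056     ]
```

```bash
python3 -m crank '[[-0.4,0,-2,0,0.35],[-0.4,0,-5,0,0.35],[-0.4,0,-8,0,0.35],[-0.4,0,-10,0,0.35],[-0.4,0,-11.5,0,0.35],[-0.4,0,-11.5,0,0.35],[-0.4,0,-11.5,0,0.35],[-0.4,0,-11.5,0,0],[-0.4,0,-11.5,0,0],[-0.4,0,-11.5,0,0]]' 30
python3 - <<'E'
from h import *
s=get_state();print(s["tool_pos"],s["ee_rot"],s["grip_width"],s["contact_force"],s["finger_force"])
save("wrist","pics/w2.png")
E
```

```text
time: 2.65
tool_pos: [0.487, 0.0397, 0.0877]
ee_rot: [0.659, 0.752, 0.002, 0.002]
contact_force: [5.0, 0.6, -1.8]
grip_width: 0.0108
finger_force: 29.5
[0.48701038 0.03969354 0.08773504] [0.65935176 0.75182981 0.00181687 0.00197207] 0.010758017085647028 [ 4.9789559   0.5923129  -1.81883906] 29.4766965508461
```

Run:
```python
import numpy as np
c,s=np.cos(.13),np.sin(.13)
for t in np.r_[np.arange(.1,1.01,.1),np.arange(1.06,1.5,.06)]:
    d=188-188*np.cos(t)+5*np.sin(t);z=188*np.sin(t)+5*np.cos(t)-5
    print(round(t,2),np.round([d*c/10+.2,d*s/10,z/10],2))
```

```text
0.1 [0.34 0.02 1.87]
0.2 [0.67 0.06 3.73]
0.3 [1.18 0.13 5.53]
0.4 [1.86 0.22 7.28]
0.5 [2.72 0.33 8.95]
0.6 [ 3.74  0.46 10.53]
0.7 [ 4.9   0.61 11.99]
0.8 [ 6.21  0.79 13.33]
0.9 [ 7.64  0.97 14.54]
1.0 [ 9.19  1.17 15.59]
1.06 [10.16  1.3  16.14]
1.12 [11.17  1.43 16.64]
1.18 [12.2   1.57 17.07]
1.24 [13.26  1.71 17.44]
1.3 [14.33  1.85 17.75]
1.36 [15.43  1.99 17.99]
1.42 [16.53  2.14 18.16]
1.48 [17.64  2.28 18.27]
```

```bash
python3 -m crank '[[0.35,0,1.85,0,0],[0.65,0.05,3.7,0,0],[1.2,0.15,5.5,0,0],[1.85,0.2,7.3,0,0],[2.7,0.35,8.95,0,0],[3.75,0.45,10.55,0,0],[4.9,0.6,12,0,0],[6.2,0.8,13.35,0,0],[7.65,0.95,14.55,0,0],[9.2,1.15,15.6,0,0]]' 30
python3 - <<'E'
from h import *
print(get_state()["contact_force"],get_state()["tool_pos"])
E
```

```text
time: 3.95
tool_pos: [0.5744, 0.052, 0.2459]
ee_rot: [0.659, 0.752, -0.002, -0.003]
contact_force: [-16.4, 2.3, 18.5]
grip_width: 0.0109
finger_force: 30.6
[-16.38081005   2.25477444  18.51533707] [0.57437829 0.05196578 0.24592607]
```

```bash
python3 -m crank '[[-0.2,0,0.35,0,0],[0.75,0.1,0.9,0,0],[1.8,0.25,1.4,0,0],[2.85,0.4,1.85,0,0],[3.9,0.55,2.2,0,0],[5.0,0.7,2.55,0,0],[6.1,0.85,2.8,0,0],[7.2,1.0,2.95,0,0],[7.8,1.05,3.0,0,0],[7.8,1.05,3.0,0,0]]' 30
python3 - <<'E'
from h import *
print(get_state()["contact_force"],get_state()["tool_pos"])
save("side","pics/side1.png")
E
```

```text
time: 5.2
tool_pos: [0.6549, 0.0628, 0.2733]
ee_rot: [0.659, 0.752, 0.001, -0.001]
contact_force: [-1.7, 4.4, 5.6]
grip_width: 0.0102
finger_force: 31.5
[-1.71917369  4.36307509  5.58979324] [0.65488899 0.06280391 0.27334969]
```

View pics/side1.png

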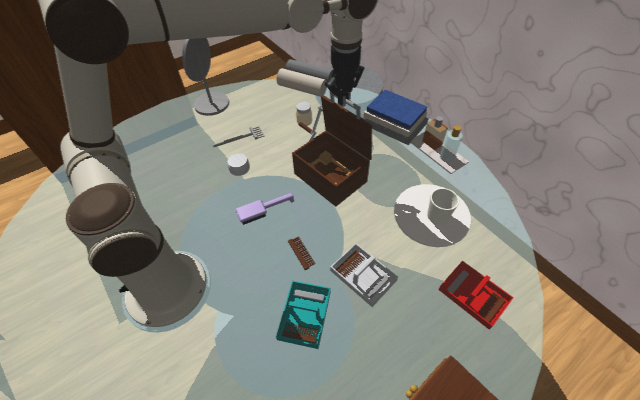

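The side view shows the lid nearly upright, at about (345,120), with the tray and bystanders untouched. I'll release the bar, go up, and move over the knob.

```bash
python3 -m crank '[[0,0,0,0,0.4],[0,0,0,0,0.4],[0,0,2,0,0.4],[0,0,6,0,0.4],[-1,4,7,0,0.5],[-2.5,9,7,0,0.5],[-4.5,15.5,5,0,0.5],[-4.5,15.5,0,0,0.5],[-4.5,15.5,-4,0,0.5],[-4.5,15.5,-4,0,0.5]]' 30
python3 - <<'E'
from h import *
s=get_state();print(s["tool_pos"],s["contact_force"])
save("wrist","pics/w3.png");save("top","pics/top2.png")
for xc in(-43,-37,-50):
  pass
E
```

```text
time: 6.5
tool_pos: [0.6079, 0.2163, 0.2295]
ee_rot: [0.659, 0.752, -0.003, -0.002]
contact_force: [0.1, -0.0, -0.9]
grip_width: 0.0426
finger_force: 0.0
[0.60792273 0.21633228 0.2295225 ] [ 0.14726051 -0.02265457 -0.90357675]
```

View pics/w3.png

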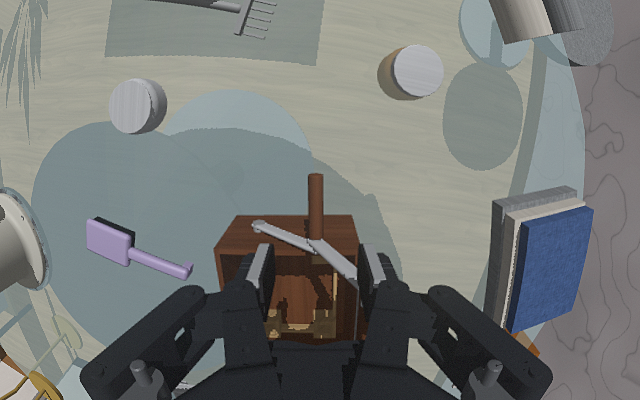

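Peg spans (316,178) to (316,237) and is centred between the fingers in x. The knee isn't locked yet.

Run:
```python
from h import *
s=get_state()
for z in(.105,.115):print(z,wplane(s,316,178,z),wplane(s,316,237,z))
```

```text
0.105 [0.60972162 0.22819856 0.105     ] [0.61733666 0.17044654 0.105     ]
0.115 [0.60936927 0.23057531 0.115     ] [0.61670471 0.17494374 0.115     ]
```

```bash
python3 -m crank '[[0.2,-0.7,-4,0,0.5],[0.2,-0.7,-8,0,0.5],[0.2,-0.7,-11,0,0.5],[0.2,-0.7,-13,0,0.5],[0.2,-0.7,-14.2,0,0.5],[0.2,-0.7,-14.2,0,0.5],[0.2,-0.7,-14.2,0,0.5],[0.2,-0.7,-14.2,0,0],[0.2,-0.7,-14.2,0,0],[0.2,-0.7,-14.2,0,0]]' 40
```

```text
time: 7.85
tool_pos: [0.6101, 0.2095, 0.0895]
ee_rot: [0.659, 0.752, -0.002, -0.001]
contact_force: [-5.2, -1.5, -0.2]
grip_width: 0.0125
finger_force: 39.0
```

```bash
python3 -m crank '[[-0.35,-0.03,0.2,0,0],[-0.6,-0.06,0.45,0,0],[-0.8,-0.1,0.65,0,0],[-1.05,-0.13,0.85,0,0],[-1.3,-0.16,1.05,0,0],[-1.55,-0.2,1.25,0,0],[-1.8,-0.23,1.4,0,0],[-2.05,-0.26,1.55,0,0],[-2.25,-0.28,1.65,0,0],[-2.25,-0.28,1.65,0,0]]' 40; python3 -c "
from h import *
print(get_state()['tool_pos'],get_state()['contact_force'])"
```

```text
time: 9.1
tool_pos: [0.5907, 0.2068, 0.1084]
ee_rot: [0.659, 0.752, 0.001, 0.001]
contact_force: [4.5, -2.0, 2.2]
grip_width: 0.0124
finger_force: 39.2
[0.59068278 0.2067965  0.10840294] [ 4.50082737 -1.9737855   2.15221881]
```

```bash
python3 -m crank '[[-0.2,0,0.1,0,0],[-0.4,0,0.2,0,0],[-0.4,0,0.2,0,0],[-0.4,0,0.2,0,0],[-0.2,0,0.1,0,0],[0,0,0,0,0],[0,0,0,0,0.5],[0,0,0,0,0.5],[0,0,4,0,0.5],[0,0,10,0,0.5]]' 40; python3 -c "
from h import *
s=get_state();print(s['tool_pos'],s['contact_force'])
save('wrist','pics/w4.png')
im=save('side','pics/side2.png');im=im[60:220,260:420,::-1];cv2.imwrite('pics/c2.png',cv2.resize(im,None,fx=3.6,fy=3.6,interpolation=2))"
```

```text
time: 10.35
tool_pos: [0.5866, 0.2068, 0.2046]
ee_rot: [0.659, 0.752, -0.003, -0.003]
contact_force: [1.5, -0.1, -0.1]
grip_width: 0.0426
finger_force: 0.0
[0.58658589 0.20678124 0.20461014] [ 1.50794856 -0.13510912 -0.08555478]
```

View pics/w4.png

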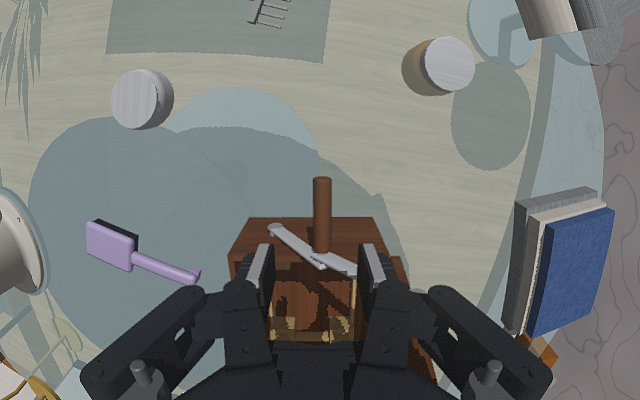

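Run:
```python
from h import *
s=get_state()
for z in(.12,.126,.135):
  a,b=wplane(s,321.5,182,z),wplane(s,322,248,z); m=(a+b)/2
  d=m[:2]-[.674,.063]; xc=d@[.9916,.1296]; print(z,m,xc, d@[-.1296,.9916],"ang",np.arccos((xc+.110)/.089))
```

```text
0.12 [0.60010581 0.19674061 0.12      ] -0.055940696971906165 0.1421938787051833 ang 0.9180028298353258
0.126 [0.59961203 0.19894582 0.126     ] -0.05614453705738123 0.14444455741330225 ang 0.9208828030181252
0.135 [0.59887135 0.20225363 0.135     ] -0.05645029718559376 0.1478205754754807 ang 0.9251909884130044
```

View pics/c2.png

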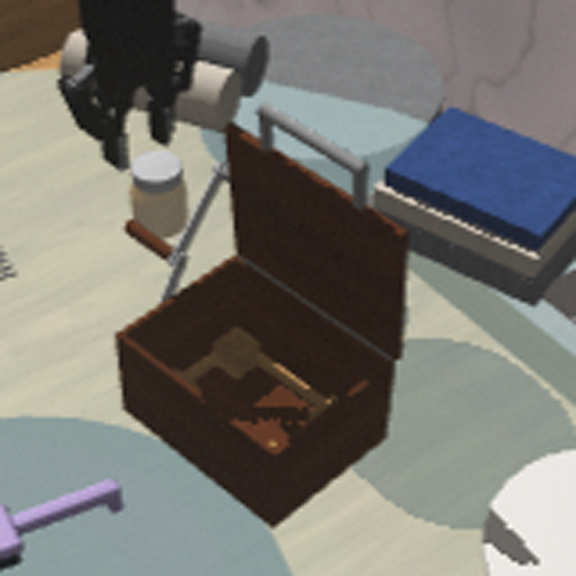

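Run:
```python
from h import *
ex=np.array([.9916,.1296,0]);ey=np.array([-.1296,.9916,0]);H=np.array([.674,.063,.1])
for a in(-.01,.74,.84,.91,.95,1.02,1.1):
  f=lambda y:proj("side",H+ex*(-.11+.089*np.cos(a))+ey*y+np.array([0,0,-.05+.089*np.sin(a)]))
  print(a,np.round([f(.185),f(.155),f(.125)],1).tolist())
for n,p in(("hinge L",H+ey*.1),("hinge R",H-ey*.1),("front L rim",H+ey*.1-ex*.15),("front R",H-ey*.1-ex*.15)):print(n,((np.array(proj("side",p))-[260,60])*3.6).round(1))
b=lambda t,y:((np.array(proj("side",H+ey*y+ex*(-.188*np.cos(t)+.005*np.sin(t))+np.array([0,0,.188*np.sin(t)+.005*np.cos(t)])))-[260,60])*3.6).round(1)
for t in(1.4,1.45,1.48,1.5):print(t,b(t,.052),b(t,-.052))
im=cv2.imread("pics/side2.png")
hsv=cv2.cvtColor(im,cv2.COLOR_BGR2HSV)[115:140,285:315]
m=((hsv[...,1]>90)&((hsv[...,0]<15)|(hsv[...,0]>170)));yx=np.argwhere(m);print(len(yx),yx.min(0)+[115,285],yx.max(0)+[115,285])
r=cv2.fitLine(yx[:,::-1].astype(np.float32),1,0,.01,.01).ravel();print(r[:2],r[2:]+[285,115])
```

```text
-0.01 [[304.5, 131.9], [310.2, 135.9], [316.0, 140.1]]
0.74 [[298.5, 121.6], [304.3, 125.7], [310.3, 130.0]]
0.84 [[297.0, 121.0], [302.8, 125.2], [308.8, 129.4]]
0.91 [[295.8, 120.7], [301.7, 124.9], [307.7, 129.2]]
0.95 [[295.1, 120.6], [301.0, 124.8], [307.0, 129.1]]
1.02 [[293.9, 120.5], [299.8, 124.7], [305.8, 129.1]]
1.1 [[292.4, 120.6], [298.3, 124.8], [304.4, 129.1]]
hinge L [234.4 250.5]
hinge R [393.5 360.5]
front L rim [113.  329.9]
front R [271.2 452.9]
1.4 [249.  118.2] [343.6 176.8]
1.45 [257.3 112. ] [352.  170.2]
1.48 [262.3 108.6] [357.  166.5]
1.5 [265.6 106.4] [360.3 164.1]
55 [121 295] [139 314]
[0.7592667 0.6507796] [295.08876038 121.07607555]
```

```bash
python3 -m crank '[[0,0,-5,0,0.5],[0,0,-9,0,0.5],[0,0,-10,0,0.5],[0,0,-10,0,0.5],[0,0,-10,0,0],[0,0,-10,0,0],[-0.3,0,-9.8,0,0],[-0.6,0,-9.7,0,0],[-0.6,0,-9.7,0,0],[-0.6,0,-9.7,0,0]]' 40; python3 -c "
from h import *
s=get_state();print(s['tool_pos'],s['contact_force'],s['wrist_torque'])"
```

```text
time: 11.7
tool_pos: [0.5887, 0.2068, 0.1105]
ee_rot: [0.66, 0.752, 0.005, 0.005]
contact_force: [20.9, 2.3, -14.8]
grip_width: 0.0127
finger_force: 39.4
[0.58865143 0.20675021 0.110464  ] [ 20.88648152   2.28634818 -14.80386729] [ 0.39936031 -3.40630188  0.1260032 ]
```

```bash
python3 -m crank '[[0.4,0,-0.2,0,0],[0.5,0,-0.3,0,0.5],[0.5,0,-0.3,0,0.5],[0.5,0,4,0,0.5],[0,0,9,0,0.5],[-3,-3,13,0.1,0.5],[-7,-7,14,0.28,0.6],[-9,-12,14,0.46,0.6],[-11,-17,14,0.64,0.6],[-12,-22,14,0.82,0.6]]' 40; python3 -m crank '[[0,-5.5,0,0.15,0.6],[-0.5,-11,0,0.3,0.6],[-1,-17,0,0.45,0.6],[-1,-22,-1,0.6,0.6],[-1,-26,-3,0.7,0.6],[-1,-28.3,-4,0.78,0.6],[-1,-28.3,-4.5,0.78,0.6],[-1,-28.3,-4.5,0.78,0.6],[-1,-28.3,-4.5,0.78,0.6],[-1,-28.3,-4.5,0.78,0.6]]' 40; python3 -c "
from h import *
s=get_state();print(s['tool_pos'],s['contact_force'],s['q'])
save('wrist','pics/w5.png')
im=save('top','pics/top3.png')
t=np.array([.4527,-.2956,.067]);print(wproj(s,t))"
```

```text
time: 12.95
tool_pos: [0.4633, -0.0085, 0.2496]
ee_rot: [0.314, 0.949, -0.0, -0.0]
contact_force: [0.0, -1.0, -0.1]
grip_width: 0.0509
finger_force: 0.0
time: 14.2
tool_pos: [0.4552, -0.2901, 0.2055]
ee_rot: [-0.068, 0.998, -0.0, 0.0]
contact_force: [-1.0, -0.6, 0.5]
grip_width: 0.0514
finger_force: 0.0
[ 0.45521088 -0.2900534   0.20548579] [-0.96965878 -0.55540391  0.45042345] [-7.91336292e-01  8.74028265e-02  1.72668372e+00  3.77350480e-05
  1.32648334e+00 -2.49773628e+00]
(np.float64(309.6459127710809), np.float64(184.11450206190702))
```

View pics/w5.png

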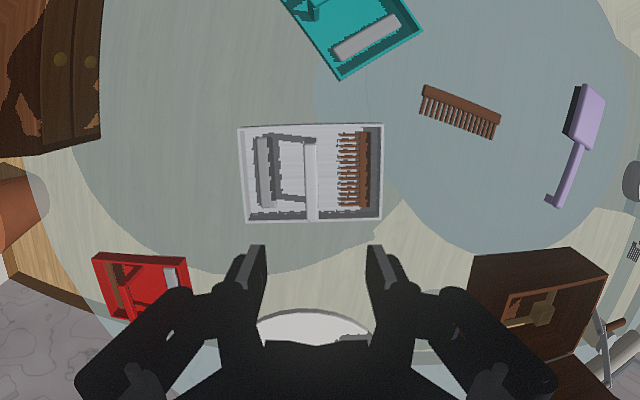

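The wrist view shows the aluminium tray, corners (238,127), (381,122), (383,218), (247,222). Its carrying bar is vertical at (311,138..221), matching the predicted (310,184).

Run:
```python
from h import *
s=get_state()
T=[wplane(s,u,v,.036) for u,v in((238.5,127.5),(381.5,123),(383,219),(246.5,222))]
print(np.round(T,4),np.mean(T,0));d=T[0]-T[1];e=T[3]-T[2];print("dirs",d,e)
print([np.linalg.norm(T[i]-T[(i+1)%4]).round(3) for i in range(4)])
a,b=wplane(s,311,138,.072),wplane(s,311.5,220,.072);print("bar",a,b,(a+b)/2,"yaw",np.arctan2((b-a)[1],(b-a)[0]))
print("toolyaw",2*np.arctan2(s["ee_rot"][1],s["ee_rot"][0])-np.pi)
```

```text
[[ 0.4107 -0.3754  0.036 ]
 [ 0.3869 -0.2318  0.036 ]
 [ 0.4887 -0.2107  0.036 ]
 [ 0.5125 -0.3589  0.036 ]] [ 0.44969564 -0.29417007  0.036     ]
dirs [ 0.02382377 -0.14358329  0.        ] [ 0.02383984 -0.14818583  0.        ]
[np.float64(0.146), np.float64(0.104), np.float64(0.15), np.float64(0.103)]
bar [ 0.40882463 -0.30026661  0.072     ] [ 0.48604644 -0.28956037  0.072     ] [ 0.44743553 -0.29491349  0.072     ] yaw 0.13776448962168375
toolyaw 0.13533004406033466
```

```bash
python3 -m crank '[[-0.4,-0.5,-4,0.024,0.5],[-0.4,-0.5,-8,0.024,0.5],[-0.4,-0.5,-11,0.024,0.5],[-0.4,-0.5,-13.5,0.024,0.5],[-0.4,-0.5,-15.5,0.024,0.5],[-0.4,-0.5,-15.5,0.024,0.5],[-0.4,-0.5,-15.5,0.024,0],[-0.4,-0.5,-15.5,0.024,0],[-0.4,-0.5,-15.5,0.024,0],[-0.4,-0.5,-15.5,0.024,0]]' 60; python3 -c "
from h import *
s=get_state();print(s['tool_pos'],s['contact_force'],s['wrist_torque'],s['ee_rot'])"
```

```text
time: 15.55
tool_pos: [0.4517, -0.2964, 0.0514]
ee_rot: [-0.079, 0.997, -0.001, 0.001]
contact_force: [-0.5, 0.6, 5.8]
grip_width: 0.0105
finger_force: 60.0
[ 0.45173183 -0.29643039  0.05138884] [-0.47268707  0.57634317  5.83946651] [ 0.14608949  0.13550201 -0.04458593] [-7.93241349e-02  9.96847968e-01 -1.01180884e-03  8.86545228e-04]
```

Run:
```python
from h import *
im=cv2.imread("pics/top3.png")
c=cv2.resize(im[105:215,195:335],None,fx=5.4,fy=5.4,interpolation=cv2.INTER_CUBIC)
ex=np.array([.9916,.1296,0]);ey=np.array([-.1296,.9916,0]);H=np.array([.674,.063,.1])
def q(x,y,z):
  u=proj("top",H+ex*x+ey*y+np.array([0,0,z-.1])); return (int((u[0]-195+.35)*5.4),int((u[1]-105+.35)*5.4))
for y in(.1,-.1): cv2.circle(c,q(-.15,y,.1),2,(0,255,0),-1)
for x,y in((.04,.063),(.04,-.063),(-.04,.063),(-.04,-.063)): cv2.circle(c,q(-.075+x,y,.034),2,(255,255,0),-1)
for y in(.094,-.094): cv2.circle(c,q(-.144,y,.1),2,(0,0,255),-1)
cv2.imwrite("pics/c3.png",c)
```

View pics/c3.png

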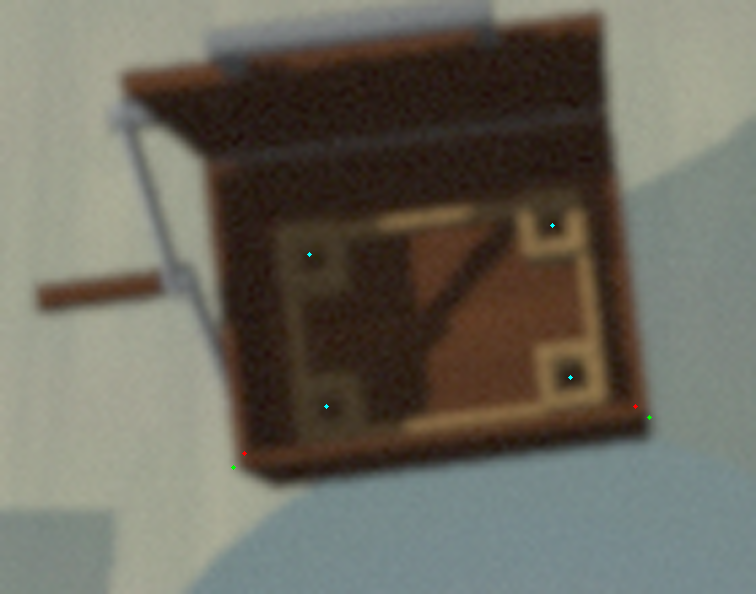

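Dots from the top camera sit on the four sockets: right ones within 2 px, left ones about 5 px out (1 px is about 0.5 mm). I'll shift the nest by 1 mm in -y. Now I'll lift and carry.

```bash
python3 -m crank '[[0,0,1,0,0],[0,0,3,0,0],[0,0,6.5,0,0],[0,1,10.5,0,0],[1,4,14,0,0],[2,8,16,0,0],[3,12,16,-0.01,0],[4.5,16,16,-0.02,0],[6,20,16,-0.029,0],[7.5,24,16,-0.029,0]]' 60; python3 -m crank '[[1.5,3.5,0,0,0],[3,6.5,0,0,0],[4.5,9,0,0,0],[6,10.5,0,0,0],[7.2,10.85,0,0,0],[7.2,10.85,-1,0,0],[7.2,10.85,-2,0,0],[7.2,10.85,-3,0,0],[7.2,10.85,-3,0,0],[7.2,10.85,-3,0,0]]' 60;  python3 -c "
from h import *
s=get_state();print(s['tool_pos'],s['contact_force'],s['wrist_torque'],s['ee_rot'])
im=save('side','pics/side3.png');save('wrist','pics/w6.png');save('top','pics/top4.png')"
```

```text
time: 16.8
tool_pos: [0.5256, -0.0541, 0.2096]
ee_rot: [-0.065, 0.998, 0.0, -0.0]
contact_force: [1.0, 0.0, -3.0]
grip_width: 0.0107
finger_force: 58.9
time: 18.05
tool_pos: [0.5979, 0.0527, 0.1801]
ee_rot: [-0.065, 0.998, -0.0, 0.0]
contact_force: [-0.5, 0.6, -2.7]
grip_width: 0.0107
finger_force: 58.8
[0.59789099 0.0527034  0.18006026] [-0.52818185  0.59845767 -2.66662445] [-0.04256085  0.02939538 -0.00193819] [-6.47156501e-02  9.97903728e-01 -5.39106267e-05  1.74943504e-04]
```

```bash
python3 -m crank '[[0.1,-0.05,-1.5,0,0],[0.1,-0.05,-3,0,0],[0.1,-0.05,-4.5,0,0],[0.1,-0.05,-6,0,0],[0.1,-0.05,-7.2,0,0],[0.1,-0.05,-8,0,0],[0.1,-0.05,-8.6,0,0],[0.1,-0.05,-9.1,0,0],[0.1,-0.05,-9.5,0,0],[0.1,-0.05,-9.7,0,0]]' 60;  python3 -c "
from h import *
s=get_state();print(s['tool_pos'],s['contact_force'],s['wrist_torque'],s['ee_rot'])"
```

```text
time: 19.45
tool_pos: [0.5989, 0.0524, 0.0828]
ee_rot: [-0.065, 0.998, -0.0, 0.0]
contact_force: [-0.5, -0.6, -3.3]
grip_width: 0.0105
finger_force: 58.8
[0.59889324 0.05238517 0.08275592] [-0.47823695 -0.55247671 -3.30497618] [ 0.0228631  -0.0357489   0.01435151] [-6.48398957e-02  9.97895678e-01 -2.22517650e-06  6.64481568e-05]
```

```bash
python3 -m crank '[[0,0,-0.2,0,0],[0,0,-0.4,0,0],[0,0,-0.6,0,0],[0,0,-0.75,0,0],[0,0,-0.85,0,0],[0,0,-0.95,0,0],[0,0,-1.0,0,0],[0,0,-1.0,0,0],[0,0,-1.0,0,0],[0,0,-1.0,0,0]]' 60;  python3 -c "
from h import *
s=get_state();print(s['tool_pos'],s['contact_force'],s['wrist_torque'],s['ee_rot'])"
```

```text
time: 20.7
tool_pos: [0.5989, 0.0524, 0.0734]
ee_rot: [-0.065, 0.998, -0.0, 0.0]
contact_force: [-5.0, -0.1, 5.3]
grip_width: 0.0103
finger_force: 59.9
[0.59888913 0.05238072 0.07339704] [-4.96924502 -0.06455838  5.3472356 ] [-0.00406921  0.7599128   0.02236579] [-6.48924887e-02  9.97892260e-01 -5.57355897e-05  6.36391313e-06]
```

```bash
python3 -m crank '[[0,0,0,0,0.4],[0,0,0,0,0.4],[0,0,0,0,0.4],[0,0,1.5,0,0.4],[0,0,4.5,0,0.4],[-2,0,8,0,0.4],[-5,1,12,0,0.4],[-7,4,14,-0.18,0.4],[-7,7,14,-0.36,0.5],[-7,9,14,-0.54,0.5]]' 60;  python3 -m crank '[[0,1.5,0,-0.18,0.5],[0,3,0,-0.36,0.5],[0,4.5,0,-0.54,0.5],[0.5,5.5,0,-0.72,0.5],[1.5,6,0,-0.9,0.5],[3,6.4,0,-1.03,0.5],[5,6.4,-1,-1.03,0.5],[6.1,6.4,-1,-1.03,0.5],[6.1,6.4,-1,-1.03,0.5],[6.1,6.4,-1,-1.03,0.5]]' 60; python3 -c "
from h import *
s=get_state();print(s['tool_pos'],s['contact_force'],2*np.arctan2(s['ee_rot'][1],s['ee_rot'][0]))
print(s['time']);im=save('wrist','pics/w7.png');im=save('top','pics/top5.png')
E=np.array([-.1296,.9916,0])
p=np.array([.5905,.2085,.126]);print('peg ends pred',wproj(s,p-.03*E),wproj(s,p+.03*E))
im=vision.grab_frame('wrist').astype(int)
hsv=cv2.cvtColor(im.astype(np.uint8),cv2.COLOR_RGB2HSV)
for r in(195,205,215,225): 
  row=hsv[r]; print(r,np.flatnonzero((row[250:400,1]>100)&((row[250:400,0]<15)|(row[250:400,0]>170)))+250)
"
```

```text
time: 21.95
tool_pos: [0.5291, 0.1436, 0.2148]
ee_rot: [0.206, 0.979, 0.0, 0.001]
contact_force: [0.2, -0.4, 0.3]
grip_width: 0.0425
finger_force: 0.0
time: 23.2
tool_pos: [0.5896, 0.2065, 0.2035]
ee_rot: [0.659, 0.752, 0.0, 0.0]
contact_force: [0.2, 0.9, 0.5]
grip_width: 0.0428
finger_force: 0.0
[0.5896236 0.2064948 0.20348  ] [0.18478913 0.86083495 0.46137352] 1.7015495518550423
23.2
peg ends pred (np.float64(317.41780601919606), np.float64(243.24208616764903)) (np.float64(317.64770914152376), np.float64(167.9000486936871))
195 [308 309 310 311 312 313 314 315 316 317 318 319 320 321 322 323 324 325]
205 [308 309 310 311 312 313 314 315 316 317 318 319 320 321 322 323 324 325]
215 [308 309 310 311 312 313 314 315 316 317 318 319 320 321 322 323 324 325]
225 [250 251 252 253 254 255 256 257 258 259 260 261 262 263 279 280 281 282
 283 284 285 286 287 288 289 290 291 292 293 294 295 296 297 298 299 300
 301 302 303 304 305 306 307 309 310 311 312 313 314 315 316 317 318 319
 320 321 322 323 324 326 327 328 329 330 331 332 333 334 335 336 337 338
 339 340 341 342 343 344 345 346 347 348 349 350 351 352 353 354 355 356
 357 358 359 360 361 362 363 364 365 366 367 368 369 370 371 372]
```

```bash
python3 -m crank '[[0,0,-4,0,0.5],[0,0,-7.5,0,0.5],[0,0,-9.65,0,0.5],[0,0,-9.65,0,0.5],[0,0,-9.65,0,0],[0,0,-9.65,0,0],[0,0,-9.65,0,0],[0,0,-9.65,0,0],[0,0,-9.65,0,0],[0,0,-9.65,0,0]]' 45
python3 - <<'E'
from h import *
s=get_state();print(s['contact_force'],s['tool_pos'],s['grip_width'])
f0=1.02
for f in np.r_[np.arange(.97,-.05,-.05),-.01,-.03]:
    d=89*(np.cos(f)-np.cos(f0));print(round(f,2),np.round([d*.0992,d*.013,8.9*(np.sin(f)-np.sin(f0))],2).tolist())
E
```

```text
time: 24.6
tool_pos: [0.5913, 0.2066, 0.1079]
ee_rot: [0.659, 0.752, 0.001, 0.001]
contact_force: [3.0, 0.5, 5.1]
grip_width: 0.0123
finger_force: 44.2
[2.97113308 0.53856655 5.14741521] [0.59126689 0.20664127 0.10790609] 0.012252350961531032
0.97 [0.37, 0.05, -0.24]
0.92 [0.73, 0.1, -0.5]
0.87 [1.07, 0.14, -0.78]
0.82 [1.4, 0.18, -1.08]
0.77 [1.72, 0.23, -1.39]
0.72 [2.02, 0.26, -1.72]
0.67 [2.3, 0.3, -2.06]
0.62 [2.56, 0.34, -2.41]
0.57 [2.81, 0.37, -2.78]
0.52 [3.04, 0.4, -3.16]
0.47 [3.25, 0.43, -3.55]
0.42 [3.44, 0.45, -3.95]
0.37 [3.61, 0.47, -4.37]
0.32 [3.76, 0.49, -4.78]
0.27 [3.89, 0.51, -5.21]
0.22 [4.0, 0.52, -5.64]
0.17 [4.08, 0.53, -6.08]
0.12 [4.14, 0.54, -6.52]
0.07 [4.19, 0.55, -6.96]
0.02 [4.21, 0.55, -7.41]
-0.03 [4.2, 0.55, -7.85]
-0.01 [4.21, 0.55, -7.67]
-0.03 [4.2, 0.55, -7.85]
```

```bash
python3 -m crank '[[0.55,0.05,-0.25,0,0],[0.9,0.1,-0.5,0,0],[1.25,0.15,-0.8,0,0],[1.6,0.2,-1.1,0,0],[1.9,0.25,-1.4,0,0],[2.2,0.25,-1.7,0,0],[2.5,0.3,-2.05,0,0],[2.75,0.35,-2.4,0,0],[3.0,0.35,-2.8,0,0],[3.2,0.4,-3.15,0,0]]' 45
python3 - <<'E'
from h import *
s=get_state();print(s['contact_force'],s['tool_pos'],s['grip_width'])
E
```

```text
time: 25.85
tool_pos: [0.6199, 0.2107, 0.0737]
ee_rot: [0.659, 0.752, -0.002, -0.002]
contact_force: [-7.3, 0.4, 5.6]
grip_width: 0.0125
finger_force: 47.5
[-7.34578993  0.4360002   5.56778144] [0.61985985 0.21066465 0.07369668] 0.012473473647605517
```

```bash
python3 -m crank '[[0.2,0.05,-0.4,0,0],[0.4,0.05,-0.8,0,0],[0.6,0.05,-1.2,0,0],[0.75,0.1,-1.65,0,0],[0.85,0.1,-2.05,0,0],[0.95,0.1,-2.5,0,0],[1.05,0.15,-2.95,0,0],[1.1,0.15,-3.35,0,0],[1.15,0.15,-3.8,0,0],[1.15,0.15,-4.25,0,0]]' 45
python3 - <<'E'
from h import *
s=get_state();print(s['contact_force'],s['tool_pos'],s['grip_width'])
E
```

```text
time: 27.1
tool_pos: [0.6308, 0.2122, 0.0304]
ee_rot: [0.659, 0.752, -0.002, -0.002]
contact_force: [-6.6, 2.1, 3.8]
grip_width: 0.0122
finger_force: 50.8
[-6.5812711   2.14685166  3.79373812] [0.63078147 0.21215385 0.03042033] 0.012196007744797246
```

```bash
python3 -m crank '[[0,0,-0.2,0,0],[0,0,-0.4,0,0],[0,0,-0.5,0,0],[0,0,-0.5,0,0],[0,0,-0.5,0,0],[0,0,-0.5,0,0],[0,0,-0.5,0,0],[0,0,-0.5,0,0],[0,0,-0.5,0,0],[0,0,-0.5,0,0]]' 45
python3 - <<'E'
from h import *
s=get_state();print(s['contact_force'],s['tool_pos'],s['grip_width'])
save("side","pics/side4.png")
im=save("top","pics/top6.png")[:,:,::-1].copy()
hsv=cv2.cvtColor(im,cv2.COLOR_BGR2HSV)
m=((hsv[...,2]<130)&(hsv[...,1]>90)&((hsv[...,0]<15)|(hsv[...,0]>170))).astype(np.uint8)
n,l,st,ct=cv2.connectedComponentsWithStats(m)
for i in range(1,n):
    if 200<st[i,0]<320 and 100<st[i,1]<220 and st[i,4]>30: print(st[i],ct[i].round(1))
E
```

```text
time: 28.35
tool_pos: [0.6308, 0.2122, 0.0259]
ee_rot: [0.659, 0.752, -0.002, -0.002]
contact_force: [-7.8, 2.2, 4.7]
grip_width: 0.0123
finger_force: 51.5
[-7.79321198  2.22007136  4.73962478] [0.63082377 0.21218852 0.02587632] 0.012265239904619349
[ 234  127   80   66 3862] [272.7 160.5]
```

```bash
python3 -m crank '[[0,0,0.2,0,0.5],[0,0,0.2,0,0.5],[0,0,0.2,0,0.5],[0,0.3,5,0,0.5],[0,0.3,10,0,0.5],[0,0.3,14,0,0.5],[-2,-4,15,0,0.2],[-4.5,-8,15,0,0],[-6.5,-12,14,0,0],[-8.6,-16.6,13,0,0]]' 45;  python3 -m crank '[[0,0,-1,0,0],[0,0,-2,0,0],[0,0,-2.5,0,0],[0,0,-3,0,0],[0,0,-3.5,0,0],[0,0,-4,0,0],[0,0,-4.3,0,0],[0,0,-4.6,0,0],[0,0,-4.6,0,0],[0,0,-4.6,0,0]]' 20
```

```text
time: 29.7
tool_pos: [0.5469, 0.0447, 0.1574]
ee_rot: [0.659, 0.752, 0.0, 0.001]
contact_force: [-0.1, -1.5, -0.5]
grip_width: 0.0002
finger_force: 0.0
time: 30.95
tool_pos: [0.5475, 0.0458, 0.1115]
ee_rot: [0.659, 0.752, 0.0, 0.0]
contact_force: [0.3, -0.1, 0.5]
grip_width: 0.0
finger_force: 0.0
```

```bash
python3 -m crank '[[0,0,-0.1,0,0],[0,0,-0.2,0,0],[0,0,-0.3,0,0],[0,0,-0.4,0,0],[0,0,-0.4,0,0],[0,0,-0.4,0,0],[0,0,-0.4,0,0],[0,0,-0.4,0,0],[0,0,-0.4,0,0],[0,0,-0.4,0,0]]' 20;  python3 -m crank '[[0,0,1,0,0],[0,0,4,0,0],[0,0,8,0,0],[0,0,12,0,0],[-5,0,14,0,0],[-10,0,14,0,0],[-14,0,14,0,0],[-14,0,14,0,0],[-14,0,14,0,0],[-14,0,14,0,0]]' 20
python3 - <<'E'
from h import *
save("side","pics/side5.png"); a=cv2.imread("pics/side0.png").astype(int);b=cv2.imread("pics/side5.png").astype(int)
d=(np.abs(a-b).max(2)>40).astype(np.uint8);n,l,st,ct=cv2.connectedComponentsWithStats(d)
for i in range(1,n):
    if st[i,4]>40: print(st[i],ct[i].round())
E
```

```text
time: 32.2
tool_pos: [0.5476, 0.0458, 0.1099]
ee_rot: [0.659, 0.752, -0.0, 0.0]
contact_force: [-7.4, -0.3, 16.0]
grip_width: -0.0004
finger_force: 8.0
time: 33.45
tool_pos: [0.4082, 0.0457, 0.2475]
ee_rot: [0.659, 0.752, 0.0, 0.0]
contact_force: [0.6, -1.8, -0.4]
grip_width: 0.0001
finger_force: 0.0
[    0     0   287   263 25982] [ 96. 101.]
[ 247   72   46   81 2217] [268. 111.]
[236 206  15  15 150] [243. 212.]
[  84  240   67   37 1483] [115. 258.]
[138 241  11  14  46] [142. 247.]
[ 330  245   68   62 1706] [362. 274.]
[175 252  30  41 435] [193. 268.]
[301 303  17   8  70] [309. 307.]
[291 320  32  26  95] [313. 336.]
[303 336  13   6  49] [310. 338.]
```

```bash
python3 -c "
from station import bot
print(bot.close_job())"
```

```text
the job is handed in; nothing more can be done
None
```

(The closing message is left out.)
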